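Turn the trolley wheel valve-up in the wheel stand

ROBOT

A 6-joint arm with a two-finger parallel gripper is mounted at the origin on the work surface. World frame = base frame: x ahead of the robot, y to its left, z up, the work surface at z = 0. Lengths are in mm, angles in rad, forces in N, time in s.
With the tool pointing down it reaches from about 275 to 750 mm from the base axis. Payload 10.2 kg.
Tool frame: the origin (TCP) lies at the very end of the fingers, on their centre line; the grasp point (between the pads) lies 19 mm behind it; z points along the fingers, y is the line along which they close (so a half turn about z gives the same grasp; the last joint's range is limited). The gripper opens to 85 mm and grips with 20 to 120 N. Pads are 22 mm wide; open, the fingers measure 114 mm over their backs; the gripper's body (76 mm by 85 mm) begins 54 mm behind the grasp point. The pads swing forward as they close: fully open they stand 13 mm farther back than shut.
Start: joints at [-1.453, 0.313, 1.498, -0, 1.331, -0.223], TCP at [175.464, -494.816, 206.794] pointing down, gripper open.
Joint ranges: [-2.94, 2.94], [-0.97, 2.17], [0.19, 2.56], [-1.23, 4.37], [0.02, 3.11], [-2.88, 2.88]. Speed limits (rad/s): [2.39, 2.39, 3.01, 3.14, 3.14, 3.14].

INTERFACE

Orientations are given as a unit quaternion [w, x, y, z].
In Python, from rig import monitor, eyes, job gives the robot as it stands. The module is installed in compiled form; this text tells all that it offers.
- The arm moves only by the tool send_rows, never from a script. Its argument "targets" is one flat list of numbers, 7 for each row, row after row: the turn, a rotation vector about the tool's x, y, z in degrees, then the shift along the tool's x, y, z in units of 60 mm (1.0 is 60 mm), then the opening, from -1 (shut) to 1 (fully open), so that 0 is half open. A call has 1 to 5 rows; each row shifts and turns the commanded pose from where the row before left it, along the tool's axes as they then stand; what a row does not reach is not made up. A row lasts 1/8 s, in which the tool goes at most 62.5 mm and 10.7 degrees, less where a joint would pass 70% of its speed; a pose out of reach is approached as far as the arm can. A call is refused whole if a number of a shift passes 1 or a number of a turn 10.7, either way. A call with a gripper value outside its range is refused whole. The fingers move at their own pace and stop on an object; "newtons" is the grip in N (left out, the last holds). Time passes only in rows, so rows that do not move let the fingers close. It gives the time, the measured TCP pose, the force, the opening and the grip force at its end, in the units of the state.
- monitor.sense(): the state, without advancing time (a new reading comes with each control period).
- eyes.capture(name): name is "scene" or "top" or "wrist"; returns a dict with "img" (480x640x3 uint8, red, green, blue), "K" (3x3 intrinsics, pixels), "R" (3x3) and "t" (3): a world point X has camera coordinates R X + t. Camera axes: x right, y down, z forward; pixel columns grow to the right and rows downward; lengths in mm; the calibration is good to about 2 mm. A picture is of the moment at which its call begins. There is no depth.
- job.finish_job(): hands the job in; it is judged then, once.
The state is a dict: "time_s": time; "joints": joint angles; "dq": joint speeds; "tau": joint torques, N m; "eef_pos": TCP position; "ee_rot": TCP orientation; "force": force on the tool from outside, world axes, zero at the start; "wrist_torque": the same for the moment, N m; "grip_width": opening from 0.0 (shut) to 1.0 (fully open); "grip_force": force on a finger pad.
Only numpy, scipy, OpenCV 4.12 (cv2) and the standard library are available. Lean on these libraries where they do the work, as an engineer would, in place of code of your own. Each camera call takes 0.05 s, during which the arm holds its last target. There are 200 camera calls.

TASK

The trolley wheel bolted in the leaning wheel stand has to be pumped up next: seen from its front, turn it by pushing spoke after spoke with the fingertips until the brass valve stem stands straight up at the very top of the wheel, and leave it standing still there. Push on the spokes only, gently, and keep off the tyre and the stem. Nothing is to be gripped or picked up, and the tools and other things on the bench stay where they are.

Things in the scene. Friction and masses are not known exactly. Their poses are not given: they have to be found in the camera images.
- stand: Fixed grey wheel stand, foot 260 x 310 mm. Origin on the table under the hub. z up, y towards the high side of the leaning wheel, x to the right for someone before the wheel's front (its low side, -y) looking at it. The axle leans 0.70 rad from vertical to -y: in this frame the wheel's face normal is (0, -0.644, 0.765), up-slope in its plane is (0, 0.765, 0.644).
- hub (a point): Centre of the wheel, on its axle in its middle plane, 200 mm above the table. The steel hub has radius 21 mm and reaches 22 mm before and behind that plane.
- front_arm (a point): Lower end of one of the stand's 3 fixed front arms, at 60, 180 (this one) and 300 deg clockwise from the top, from the hub to posts 191 mm out. Arms 16 mm wide, 24 to 32 mm in front of the middle plane (nut, bolts to 37). A finger between spokes cannot pass an arm: one push turns the wheel 60 to 70 deg at most. Like arms behind, 30 mm wide, start 60 mm behind the plane.
- wheel (a joint): Wheel angle in rad: how far the valve stem stands clockwise from the top, seen from the front; 0 or any whole turn = stem straight up at the top. No stops within more than a full turn either way; light friction (about 0.12 N m); it stays where it is left.
- spokes: Five straight red spokes fixed to the wheel, at 36, 108, 180, 252 and 324 deg clockwise from the stem; 12 mm wide, 14 mm thick (centred on the middle plane), free from the hub to the red rim (inner radius 118 mm, 36 mm deep). Origin at the wheel's centre; z = face normal, y = from the centre to the stem.
- stem: Brass valve stem with a white cap, 11 to 15 mm thick, reaching inward from the rim, radius 119 to 82 mm, in the middle plane, half-way between two spokes. Origin at the wheel's centre; y points to the stem. Not to be touched.
- stem_mid (a point): Point on the valve stem, 100 mm from the wheel's centre.
- tyre: Black rubber tyre, 340 mm outside diameter, 44 mm thick, radius 126 to 170 mm, fixed to the wheel. Origin at the wheel's centre. Not to be touched.
- wrench: Bystander, stays where it is: steel wrench, 170 mm, lying along its x on the table before the stand.
- grease_jar: Bystander, stays where it is: jar, 60 mm wide and 60 mm tall, beside the wrench; origin under its centre.
- screwdriver: Bystander, stays where it is: screwdriver with yellow handle, 190 mm, lying along its x.
- oil_bottle: Bystander, stays where it is: closed bottle, 60 mm wide, 160 mm tall; origin under its centre.
- mug: Bystander, stays where it is: blue mug, 80 mm wide, 90 mm tall; origin under its centre.
- parts_tray: Bystander, stays where it is: brown divided tray, 160 x 120 x 40 mm; origin under its centre.
- tube_carton: Bystander, stays where it is: cardboard box, 120 x 90 x 80 mm; origin under its centre.

How it is judged:
By the outcome, as a careful person would: the job done as asked, in the order asked, and still so for the second after the job is handed in, with the robot touching nothing.
It also fails if it takes over 72 s, if anything falls off the work surface, if the arm or the gripper's body presses on something with over 40 N, if the wrist force passes 120 N, or if a joint passes its speed limit or range.

## Working session

There is one attempt and no reset: what is moved stays moved. The work goes in short steps, Python scripts to look and compute and a tool call to move; the robot and the scene stay as the last step left them, time stands still between calls to the robot, and variables do not carry over. Pictures are saved under pics/ and viewed, at most 10 in all, crops included, and the job is handed in when it is done.

Besides the shell and the picture viewer there is one more tool, called after "Call:" by a JSON object that holds its "method" and its "body", one argument or row to a line. send_rows: Moves the arm, as the interface text tells. Its arguments: {"type":"object","properties":{"targets":{"type":"array","items":{"type":"number"}},"newtons":{"type":"number"}},"required":["targets"]}

```bash
mkdir -p pics; python3 - <<'E'
from rig import monitor, eyes
import cv2,numpy as np
print(monitor.sense())
ims=[]
for n in("scene","top"):
    c=eyes.capture(n);cv2.imwrite(f"pics/{n}.png",c["img"][:,:,::-1]);np.savez(f"pics/{n}.npz",**c)
    print(n,c["K"].tolist(),(-c["R"].T@c["t"]).tolist(),c["R"].tolist())
E
```

```text
{'time_s': 0.0, 'joints': array([-1.45342039e+00,  3.13454988e-01,  1.49842693e+00,  1.75938974e-05,
        1.33099499e+00, -2.23413935e-01]), 'dq': array([ 1.30032719e-04,  8.65184128e-05, -2.07376933e-03,  8.87751333e-05,
        1.64511251e-03,  5.93541916e-04]), 'tau': array([-9.04090411e-04, -4.12261462e+01, -2.59751791e+01, -2.30320511e-04,
        4.02334321e-03, -8.24980361e-06]), 'eef_pos': array([ 175.42408536, -494.52607653,  206.23636421]), 'ee_rot': array([-6.40770822e-04,  9.85518026e-01,  1.69569480e-01,  4.25608000e-05]), 'force': array([-0.1018105 ,  0.41558248, -0.36249565]), 'wrist_torque': array([ 0.0155586 , -0.02315924, -0.06176962]), 'grip_force': 0.0, 'grip_width': 1.0010591656921672}
scene [[433.71137523437375, 0.0, 316.5153202278881], [0.0, 433.71137523437375, 243.12855119116747], [0.0, 0.0, 1.0]] [1211.5229129071392, -503.9551272583172, 992.9731147437233] [[0.5466459187530138, 0.8371591881162218, 0.018513056561828667], [0.5855568932251921, -0.36636419461480263, -0.7231185253474759], [-0.59858279653456, 0.40613023854034214, -0.690475825091676]]
top [[471.69643770654625, 0.0, 311.59349080609513], [0.0, 471.69643770654625, 237.9253007599799], [0.0, 0.0, 1.0]] [302.01832683952176, -20.505065216456913, 1302.3629985545492] [[-0.012680784150033018, -0.9998322236043959, -0.013218258418910587], [-0.9813882843198559, 0.014977907539654133, -0.1914489427640261], [0.19161480400290062, 0.010544521232488507, -0.9814135621433541]]
```

View pics/scene.png

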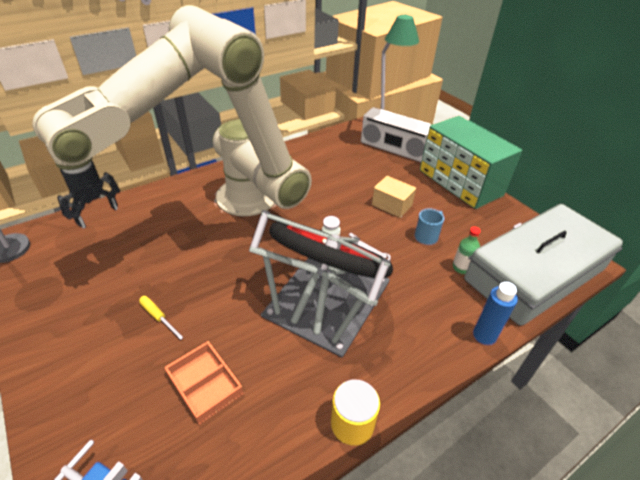

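View pics/top.png

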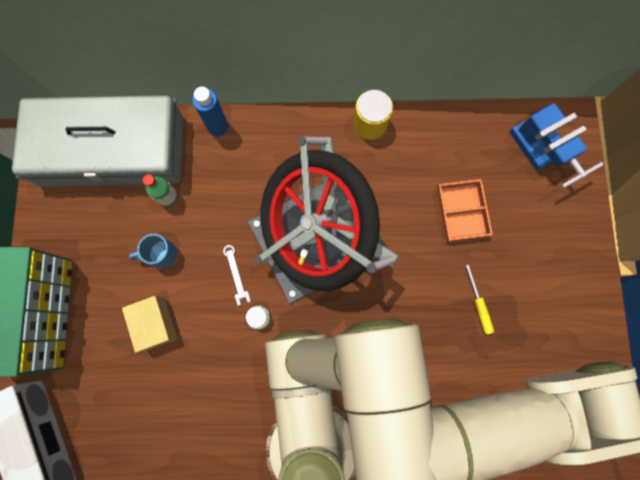

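```bash
python3 - <<'E'
import cv2
i=cv2.imread("pics/top.png")[125:315,235:405]
cv2.imwrite("pics/c1.png",cv2.resize(i,None,fx=3,fy=3,interpolation=cv2.INTER_CUBIC))
E
```

```text
(no output)
```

View pics/c1.png

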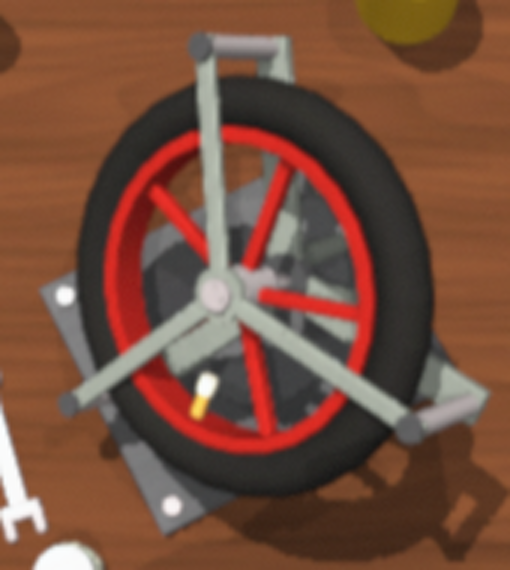

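```bash
cat > h.py <<'E'
import numpy as np
from scipy.spatial.transform import Rotation as Ro
from scipy.optimize import least_squares
c0=dict(np.load("pics/top.npz"))
def proj(c,X):
    p=(c["R"]@np.atleast_2d(X).T+c["t"].reshape(3,1)); p=c["K"]@p; return (p[:2]/p[2]).T
def basis(yaw):
    x=np.array([np.cos(yaw),np.sin(yaw),0]); y=np.array([-np.sin(yaw),np.cos(yaw),0]); z=np.array([0,0,1.])
    return x, .765*y+.644*z, -.644*y+.765*z
def W(p,r,deg,h):   # wheel plane polar, clockwise from top; h in front
    x,u,n=basis(p[2]); a=np.radians(deg)
    return np.array([p[0],p[1],200])+r*(np.sin(a)*x+np.cos(a)*u)+h*n
def toplane(c,px,p,h):
    x,u,n=basis(p[2]); C=-c["R"].T@c["t"].ravel(); d=c["R"].T@np.linalg.inv(c["K"])@[px[0],px[1],1]
    o=np.array([p[0],p[1],200.]); P=C+d*((o+h*n-C)@n)/(d@n)-o
    return np.hypot(P@x,P@u),np.degrees(np.arctan2(P@x,P@u))
E
python3 - <<'E'
from h import *
px=np.array([(306.7,222.7),(372.3,267.3),(257.7,259.3),(301.7,140.7)])
f=lambda p:(proj(c0,[W(p,0,0,37),W(p,191,60,36),W(p,191,180,36),W(p,191,300,36)])-px).ravel()
s=least_squares(f,[500,0,-2.4]);p=s.x;print(p,s.fun.round(1)); np.save("p.npy",p)
o=lambda a,b:(235+a/3,125+b/3)
for q in[(206,380),(201,405),(157,190),(285,170),(358,313),(266,430)]:print(q,toplane(c0,o(*q),p,0))
x,u,n=basis(p[2]);print(x,u,n)
from rig import eyes,monitor
R=Ro.from_quat(np.roll(monitor.sense()["ee_rot"],-1)).as_matrix();print(R)
E
```

```text
[557.95195721 -19.93643894  -2.67237857] [ 0.3  0.4 -0.3  0.1  0.2  0.3 -0.1 -0.8]
(206, 380) (np.float64(87.68484490100393), np.float64(149.8692587688237))
(201, 405) (np.float64(109.78457636205566), np.float64(147.49141275959124))
(157, 190) (np.float64(114.58960886088099), np.float64(-104.6533995309609))
(285, 170) (np.float64(103.42034179404793), np.float64(-33.09474868052746))
(358, 313) (np.float64(106.53442775861635), np.float64(39.84091040556592))
(266, 430) (np.float64(115.2454119765034), np.float64(113.39694103534269))
[-0.89192394 -0.45218545  0.        ] [ 0.34592187 -0.68232182  0.644     ] [-0.29120743  0.57439902  0.765     ]
[[ 9.42483080e-01  3.34253816e-01 -1.76314553e-04]
 [ 3.34253789e-01 -9.42482389e-01  1.16232694e-03]
 [ 2.22338855e-04 -1.15440728e-03 -9.99999309e-01]]
```

```bash
cat >> h.py <<'E'
P=np.load("p.npy")
def pose(r,deg,h):
    x,u,n=basis(P[2]);a=np.radians(deg);rad=np.sin(a)*x+np.cos(a)*u
    return np.array([-rad,-np.cross(-rad,n)*-1*-1 if False else np.cross(-n,-rad),-n]).T, W(P,r,deg,h)
def cur():
    from rig import monitor
    s=monitor.sense();return Ro.from_quat(np.roll(s["ee_rot"],-1)).as_matrix(),s["eef_pos"],s
def rows(R,p,R1,p1,n):
    rv=Ro.from_matrix(R.T@R1).as_rotvec();dp=(p1-p)/n/60;out=[]
    for k in range(n):
        Rk=R@Ro.from_rotvec(rv*k/n).as_matrix(); out.append(list((np.degrees(rv)/n).round(1))+list((Rk.T@dp).round(2))+[-1])
    for k in range(0,n,5):print([float(v) for q in out[k:k+5] for v in q])
E
sed -i 's/np.cross(-rad,n)\*-1\*-1 if False else //' h.py
python3 - <<'E'
from h import *
R,p,s=cur(); q=p+[0,0,215]; rows(R,p,R,q,4)
R1,p1=pose(65,131,170);print(p1,R1); p1=p1.copy(); p1[2]=max(p1[2],420); rows(R,q,R1,p1,14)
E
```

```text
[0.0, 0.0, 0.0, 0.0, -0.0, -0.9, -1.0, 0.0, 0.0, 0.0, 0.0, -0.0, -0.9, -1.0, 0.0, 0.0, 0.0, 0.0, -0.0, -0.9, -1.0, 0.0, 0.0, 0.0, 0.0, -0.0, -0.9, -1.0]
[449.94092822  84.62574976 302.58736905] [[ 0.90008871  0.32406139  0.29120743]
 [-0.1063747   0.81160359 -0.57439902]
 [ 0.42250201 -0.48603297 -0.765     ]]Traceback (most recent call last):
  File "<stdin>", line 3, in <module>
  File "h.py", line 25, in rows
    rv=Ro.from_matrix(R.T@R1).as_rotvec();dp=(p1-p)/n/60;out=[]
       ~~~~~~~~~~~~~~^^^^^^^^
  File "scipy/spatial/transform/_rotation.pyx", line 1143, in scipy.spatial.transform._rotation.Rotation.from_matrix
ValueError: Non-positive determinant (left-handed or null coordinate frame) in rotation matrix 0: [[ 0.81285617  0.57659588  0.08229294]
 [ 0.40062663 -0.65604225  0.63958128]
 [-0.42278406  0.48691885  0.76428049]].
```

```bash
sed -i 's/,-np.cross(-n/,np.cross(-n/' h.py
python3 - <<'E'
from h import *
R,p,s=cur(); q=p+[0,0,215]
R1,p1=pose(65,131,170);print(R1); p1=p1.copy(); p1[2]=max(p1[2],420); rows(R,q,R1,p1,15)
E
```

```text
[[ 0.90008871 -0.32406139  0.29120743]
 [-0.1063747  -0.81160359 -0.57439902]
 [ 0.42250201  0.48603297 -0.765     ]]
[-2.5, 1.1, 2.1, 0.5, -0.5, 0.0, -1.0, -2.5, 1.1, 2.1, 0.48, -0.52, -0.01, -1.0, -2.5, 1.1, 2.1, 0.46, -0.54, -0.02, -1.0, -2.5, 1.1, 2.1, 0.44, -0.56, -0.04, -1.0, -2.5, 1.1, 2.1, 0.42, -0.57, -0.06, -1.0]
[-2.5, 1.1, 2.1, 0.4, -0.58, -0.07, -1.0, -2.5, 1.1, 2.1, 0.38, -0.59, -0.09, -1.0, -2.5, 1.1, 2.1, 0.36, -0.6, -0.11, -1.0, -2.5, 1.1, 2.1, 0.34, -0.61, -0.13, -1.0, -2.5, 1.1, 2.1, 0.32, -0.62, -0.15, -1.0]
[-2.5, 1.1, 2.1, 0.3, -0.62, -0.17, -1.0, -2.5, 1.1, 2.1, 0.28, -0.63, -0.19, -1.0, -2.5, 1.1, 2.1, 0.26, -0.63, -0.21, -1.0, -2.5, 1.1, 2.1, 0.24, -0.63, -0.23, -1.0, -2.5, 1.1, 2.1, 0.22, -0.63, -0.26, -1.0]
```

Call:
{"method": "send_rows", "body": {
  "targets": [0,0,0,0,0,-0.9,-1,0,0,0,0,0,-0.9,-1,0,0,0,0,0,-0.9,-1,0,0,0,0,0,-0.9,-1]
}}

```text
time_s: 0.6
eef_pos: [175.4, -494.4, 424.4]
ee_rot: [-0.0, 0.986, 0.17, 0.0]
force: [0.5, 0.7, -0.3]
grip_width: 0.146
grip_force: 0.0
```

Call:
{"method": "send_rows", "body": {
  "targets": [-2.5,1.1,2.1,0.5,-0.5,0.0,-1.0,-2.5,1.1,2.1,0.48,-0.52,-0.01,-1.0,-2.5,1.1,2.1,0.46,-0.54,-0.02,-1.0,-2.5,1.1,2.1,0.44,-0.56,-0.04,-1.0,-2.5,1.1,2.1,0.42,-0.57,-0.06,-1.0]
}}

```text
time_s: 1.23
eef_pos: [266.0, -300.6, 421.8]
ee_rot: [0.099, 0.99, 0.077, 0.066]
force: [-0.3, -0.4, 0.1]
grip_width: -0.002
grip_force: 0.0
```

Call:
{"method": "send_rows", "body": {
  "targets": [-2.5,1.1,2.1,0.4,-0.58,-0.07,-1.0,-2.5,1.1,2.1,0.38,-0.59,-0.09,-1.0,-2.5,1.1,2.1,0.36,-0.6,-0.11,-1.0,-2.5,1.1,2.1,0.34,-0.61,-0.13,-1.0,-2.5,1.1,2.1,0.32,-0.62,-0.15,-1.0]
}}

```text
time_s: 1.85
eef_pos: [355.6, -107.7, 420.9]
ee_rot: [0.196, 0.972, -0.017, 0.131]
force: [0.6, -0.2, 0.6]
grip_width: 0.002
grip_force: 0.0
```

Call:
{"method": "send_rows", "body": {
  "targets": [-2.5,1.1,2.1,0.3,-0.62,-0.17,-1.0,-2.5,1.1,2.1,0.28,-0.63,-0.19,-1.0,-2.5,1.1,2.1,0.26,-0.63,-0.21,-1.0,-2.5,1.1,2.1,0.24,-0.63,-0.23,-1.0,-2.5,1.1,2.1,0.22,-0.63,-0.26,-1.0]
}}

```text
time_s: 2.48
eef_pos: [445.3, 87.0, 417.8]
ee_rot: [0.289, 0.932, -0.109, 0.191]
force: [-0.0, -0.8, 0.5]
grip_width: -0.001
grip_force: 0.0
```

```bash
python3 - <<'E'
from h import *
R,p,s=cur(); print(p,s["joints"],s["force"])
R1,p1=pose(65,131,100);print(p1,np.degrees(Ro.from_matrix(R.T@R1).magnitude())); rows(R,p,R1,p1,5)
from rig import eyes;import cv2
c=eyes.capture("wrist");cv2.imwrite("pics/w1.png",c["img"][:,:,::-1]);np.savez("pics/w1.npz",**c)
E
```

```text
[445.29206991  87.00481353 417.77793507] [ 0.33424699  0.05819737  1.43737301 -0.70008944  1.54111261  2.12234428] [-0.01857284 -0.84183749  0.54908813]
[470.32544823  44.4178184  249.03736905] 0.8433469006948666
[0.1, -0.1, 0.1, -0.15, -0.19, 0.53, -1.0, 0.1, -0.1, 0.1, -0.15, -0.19, 0.53, -1.0, 0.1, -0.1, 0.1, -0.15, -0.19, 0.54, -1.0, 0.1, -0.1, 0.1, -0.15, -0.19, 0.54, -1.0, 0.1, -0.1, 0.1, -0.15, -0.19, 0.54, -1.0]
```

View pics/w1.png

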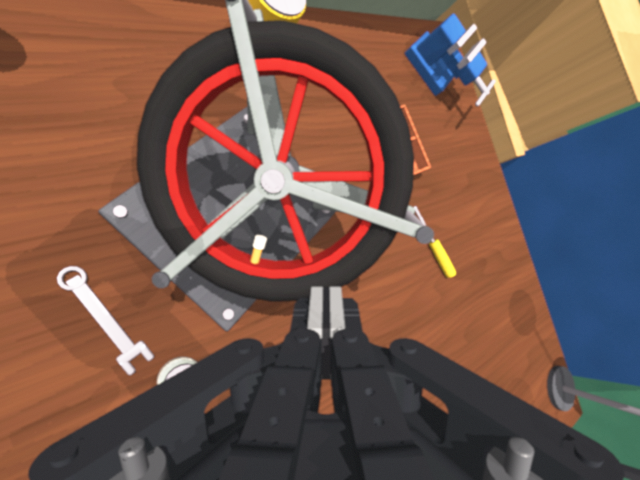

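```bash
cat >> h.py <<'E'
def look(name,cam="wrist"):
    from rig import eyes;import cv2
    c=eyes.capture(cam);cv2.imwrite(f"pics/{name}.png",c["img"][:,:,::-1])
    return c,wheel(c)
def wheel(c):
    import cv2
    hsv=cv2.cvtColor(c["img"],cv2.COLOR_RGB2HSV);H,Sa,V=cv2.split(hsv)
    # red along a ring of sampled radii in the middle plane, front face of the spokes
    d=np.arange(0,360,.25);red=np.zeros(len(d))
    for r in range(60,100,4):
        q=proj(c,[W(P,r,a,4) for a in d]).round().astype(int);ok=(q[:,0]>=0)&(q[:,0]<640)&(q[:,1]>=0)&(q[:,1]<480);q=q.clip(0,[639,479])
        h,s,v=hsv[q[:,1],q[:,0]].T.astype(int);red+=ok&((h<6)|(h>174))&(s>150)&(v>80)
    # phase modulo 72 deg of the spokes
    ph=np.angle((red*np.exp(1j*np.radians(d*5))).sum())/5
    pk=[float(a) for a,v in zip(d,red) if v>=6]
    m=(H>15)&(H<32)&(Sa>90)&(V>90); best=None
    b=[]
    for r in range(90,116,3):
        q=proj(c,[W(P,r,a,4) for a in d]).round().astype(int);ok=(q[:,0]>=0)&(q[:,0]<640)&(q[:,1]>=0)&(q[:,1]<480);q=q.clip(0,[639,479])
        b+=list(d[m[q[:,1],q[:,0]]&ok])
    br=np.degrees(np.angle(np.exp(1j*np.radians(b)).sum())) if b else None
    return dict(spoke_phase=float(np.degrees(ph))%72,stem_if=[round((np.degrees(ph)+36+72*k+180)%360-180,1) for k in range(5)],brass=br,n=len(b))
E
python3 - <<'E'
from h import *
c=dict(np.load("pics/w1.npz"))
print(proj(c,W(P,0,0,37)),wheel(c),wheel(c0))
R,p,s=cur()
R1,p1=pose(60,137,60);rows(R,p,R1,p1,8)
R2,p2=pose(60,137,-6);rows(R1,p1,R2,p2,5)
E
```

```text
[[277.34966526 182.22138685]] {'spoke_phase': 38.67277320714715, 'stem_if': [np.float64(2.7), np.float64(74.7), np.float64(146.7), np.float64(-141.3), np.float64(-69.3)], 'brass': np.float64(150.65207507041922), 'n': 143} {'spoke_phase': 39.58861586505611, 'stem_if': [np.float64(3.6), np.float64(75.6), np.float64(147.6), np.float64(-140.4), np.float64(-68.4)], 'brass': np.float64(147.3790487168169), 'n': 153}
[0.0, -0.0, 0.9, -0.08, -0.12, 0.42, -1.0, 0.0, -0.0, 0.9, -0.08, -0.12, 0.42, -1.0, 0.0, -0.0, 0.9, -0.08, -0.12, 0.42, -1.0, 0.0, -0.0, 0.9, -0.09, -0.12, 0.42, -1.0, 0.0, -0.0, 0.9, -0.09, -0.12, 0.42, -1.0]
[0.0, -0.0, 0.9, -0.09, -0.12, 0.42, -1.0, 0.0, -0.0, 0.9, -0.09, -0.11, 0.42, -1.0, 0.0, -0.0, 0.9, -0.09, -0.11, 0.42, -1.0]
[0.0, 0.0, 0.0, 0.0, -0.0, 0.22, -1.0, 0.0, 0.0, 0.0, 0.0, -0.0, 0.22, -1.0, 0.0, 0.0, 0.0, 0.0, -0.0, 0.22, -1.0, 0.0, 0.0, 0.0, 0.0, -0.0, 0.22, -1.0, 0.0, 0.0, 0.0, 0.0, -0.0, 0.22, -1.0]
```

```bash
python3 - <<'E'
from h import *
c=dict(np.load("pics/w1.npz"))
pt=np.array([(306.7,222.7),(372.3,267.3),(257.7,259.3),(301.7,140.7)]);pw=np.array([(273,181),(426,236),(161,280)])
pts=lambda p:[W(p,0,0,37),W(p,191,60,36),W(p,191,180,36),W(p,191,300,36)]
f=lambda p:np.r_[(proj(c0,pts(p))-pt).ravel()*1.6,(proj(c,pts(p)[:3])-pw).ravel()]
s=least_squares(f,P);print(P,s.x,s.fun.round(1));np.save("p.npy",s.x)
import h;h.P=s.x;print(wheel(c),wheel(c0))
R,p,_=cur();R1,p1=pose(60,137,60);rows(R,p,R1,p1,8)
E
```

```text
[557.95195721 -19.93643894  -2.67237857] [559.01659261 -17.90484686  -2.67841819] [-1.  -0.2 -2.5 -0.  -1.3 -0.8 -0.9 -2.   2.4  0.6  1.3 -0.1  1.8  0.2]
{'spoke_phase': 38.777490180559774, 'stem_if': [np.float64(2.8), np.float64(74.8), np.float64(146.8), np.float64(-141.2), np.float64(-69.2)], 'brass': np.float64(149.2281838836968), 'n': 149} {'spoke_phase': 39.46074655224092, 'stem_if': [np.float64(3.5), np.float64(75.5), np.float64(147.5), np.float64(-140.5), np.float64(-68.5)], 'brass': np.float64(145.64261793093823), 'n': 156}
[0.0, -0.1, 0.9, -0.08, -0.13, 0.41, -1.0, 0.0, -0.1, 0.9, -0.08, -0.13, 0.41, -1.0, 0.0, -0.1, 0.9, -0.08, -0.13, 0.41, -1.0, 0.0, -0.1, 0.9, -0.08, -0.12, 0.42, -1.0, 0.0, -0.1, 0.9, -0.08, -0.12, 0.42, -1.0]
[0.0, -0.1, 0.9, -0.09, -0.12, 0.42, -1.0, 0.0, -0.1, 0.9, -0.09, -0.12, 0.42, -1.0, 0.0, -0.1, 0.9, -0.09, -0.12, 0.42, -1.0]
```

Call:
{"method": "send_rows", "body": {
  "targets": [0.0,-0.1,0.9,-0.08,-0.13,0.41,-1.0,0.0,-0.1,0.9,-0.08,-0.13,0.41,-1.0,0.0,-0.1,0.9,-0.08,-0.13,0.41,-1.0,0.0,-0.1,0.9,-0.08,-0.12,0.42,-1.0,0.0,-0.1,0.9,-0.08,-0.12,0.42,-1.0]
}}

```text
time_s: 3.15
eef_pos: [472.4, 46.6, 293.5]
ee_rot: [0.28, 0.928, -0.147, 0.198]
force: [-0.5, 0.1, 0.5]
grip_width: -0.001
grip_force: 0.0
```

Call:
{"method": "send_rows", "body": {
  "targets": [0.0,-0.1,0.9,-0.09,-0.12,0.42,-1.0,0.0,-0.1,0.9,-0.09,-0.12,0.42,-1.0,0.0,-0.1,0.9,-0.09,-0.12,0.42,-1.0]
}}

```text
time_s: 3.52
eef_pos: [488.2, 23.0, 218.5]
ee_rot: [0.275, 0.925, -0.17, 0.202]
force: [0.7, -0.6, 0.4]
grip_width: -0.002
grip_force: 0.0
```

```bash
python3 - <<'E'
from h import *
c,w=look("w2");np.savez("pics/w2.npz",**c);print(w)
R,p,s=cur();R1,p1=pose(60,137,60);print(p1-p,s["joints"],s["force"]);R2,p2=pose(60,137,-6);rows(R,p,R2,p2,6)
E
```

```text
{'spoke_phase': 39.11425123528175, 'stem_if': [np.float64(3.1), np.float64(75.1), np.float64(147.1), np.float64(-140.9), np.float64(-68.9)], 'brass': np.float64(149.27255538538927), 'n': 133}
[2.85214505 6.18235913 2.39118742] [ 0.15925335  0.20389443  1.79563634 -0.77656097  1.06590765  2.45723662] [-0.82685933 -0.49121534 -4.15947237]
[0.0, 0.1, -0.0, 0.01, -0.01, 0.17, -1.0, 0.0, 0.1, -0.0, 0.01, -0.01, 0.17, -1.0, 0.0, 0.1, -0.0, 0.01, -0.01, 0.17, -1.0, 0.0, 0.1, -0.0, 0.01, -0.01, 0.17, -1.0, 0.0, 0.1, -0.0, 0.01, -0.01, 0.17, -1.0]
[0.0, 0.1, -0.0, 0.01, -0.01, 0.17, -1.0]
```

View pics/w2.png

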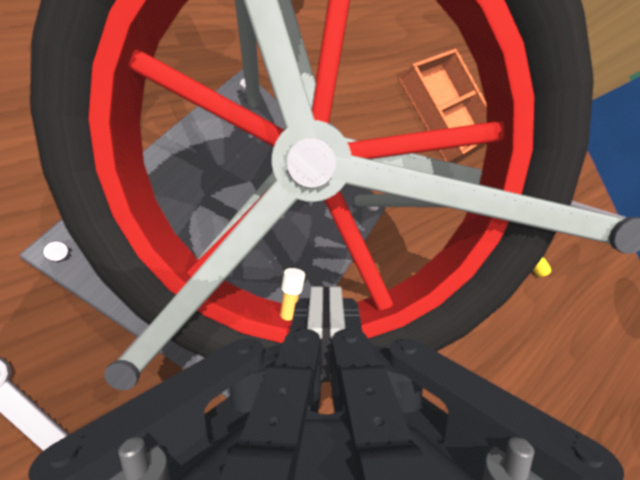

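```bash
python3 - <<'E'
from h import *
c=dict(np.load("pics/w2.npz"));R,p,s=cur()
print("nut",proj(c,W(P,0,0,37)),"arm180/60 ends",proj(c,[W(P,191,180,36),W(P,191,60,36)]),"tcp",proj(c,p))
for h in(4,):print("stem tip",proj(c,W(P,82,147,7)),"finger goal",proj(c,W(P,60,137,0)))
x,u,n=basis(P[2]);d=p-[P[0],P[1],200];print("h,r,ang",d@n,np.hypot(d@x,d@u),np.degrees(np.arctan2(d@x,d@u)))
E
```

```text
nut [[317.18875538 163.4527463 ]] arm180/60 ends [[125.13259947 376.44802809]
 [638.23167411 237.39945379]] tcp [[327.01924147 283.5942846 ]]
stem tip [[299.03877978 277.1249284 ]] finger goal [[319.35822119 245.61114136]]
h,r,ang 55.42710820222996 62.57224834445936 132.36339250700402
```

```bash
python3 - <<'E'
from h import *
import h
c=dict(np.load("pics/w2.npz"))
pw=np.array([(311,161),(628,235),(122,375)])
f=lambda p:(proj(c,[W(p,0,0,37),W(p,191,60,37),W(p,191,180,37)])-pw).ravel()
s=least_squares(f,P);print(P,s.x,s.fun.round(1));h.P=(s.x+P*.3)/1.3;np.save("p.npy",h.P);print(h.P,wheel(c))
R,p,s=cur();R1,p1=pose(61,136,55);R2,p2=pose(61,136,-6);rows(R,p,R1,p1,2);rows(R1,p1,R2,p2,5)
E
```

```text
[559.01659261 -17.90484686  -2.67841819] [562.21601287 -15.06168612  -2.6714858 ] [-0.4 -1.4  7.6 -2.1 -2.8  1.5]
[561.47768512 -15.71780014  -2.67308558] {'spoke_phase': 39.77835489609526, 'stem_if': [np.float64(3.8), np.float64(75.8), np.float64(147.8), np.float64(-140.2), np.float64(-68.2)], 'brass': np.float64(147.8606720442765), 'n': 122}
[0.2, 0.4, -0.7, 0.02, -0.05, -0.0, -1.0, 0.2, 0.4, -0.7, 0.03, -0.05, 0.0, -1.0]
[-0.0, -0.0, -0.0, -0.0, -0.0, 0.2, -1.0, -0.0, -0.0, -0.0, -0.0, -0.0, 0.2, -1.0, -0.0, -0.0, -0.0, -0.0, -0.0, 0.2, -1.0, -0.0, -0.0, -0.0, -0.0, -0.0, 0.2, -1.0, -0.0, -0.0, -0.0, -0.0, -0.0, 0.2, -1.0]
```

Call:
{"method": "send_rows", "body": {
  "targets": [0.2,0.4,-0.7,0.02,-0.05,0,-1,0.2,0.4,-0.7,0.03,-0.05,0,-1,0,0,0,0,0,0,-1]
}}

```text
time_s: 3.95
eef_pos: [493.7, 28.0, 219.1]
ee_rot: [0.275, 0.926, -0.155, 0.206]
force: [0.7, -0.1, 0.4]
grip_width: 0.002
grip_force: 0.0
```

```bash
cat >> h.py <<'E'
def polar(p):
    x,u,n=basis(P[2]);d=p-[P[0],P[1],200];return np.round([np.hypot(d@x,d@u),np.degrees(np.arctan2(d@x,d@u)),d@n],1)
E
python3 - <<'E'
from h import *
R,p,s=cur();print(polar(p));R2,p2=pose(61,136,-6);rows(R,p,R2,p2,5)
E
```

```text
[ 57.8 135.1  59.4]
[-0.0, -0.1, -0.0, -0.01, -0.0, 0.22, -1.0, -0.0, -0.1, -0.0, -0.01, -0.0, 0.22, -1.0, -0.0, -0.1, -0.0, -0.01, -0.0, 0.22, -1.0, -0.0, -0.1, -0.0, -0.01, -0.0, 0.22, -1.0, -0.0, -0.1, -0.0, -0.01, -0.0, 0.22, -1.0]
```

Call:
{"method": "send_rows", "body": {
  "targets": [0,-0.1,0,-0.01,0,0.22,-1,0,-0.1,0,-0.01,0,0.22,-1,0,-0.1,0,-0.01,0,0.22,-1,0,-0.1,0,-0.01,0,0.22,-1,0,-0.1,0,-0.01,0,0.22,-1]
}}

```text
time_s: 4.58
eef_pos: [510.3, -10.4, 165.6]
ee_rot: [0.275, 0.927, -0.157, 0.201]
force: [0.1, 1.3, 0.4]
grip_width: -0.001
grip_force: 0.0
```

Call:
{"method": "send_rows", "body": {
  "targets": [0,0,0,0,0,0,-1]
}}

```text
time_s: 4.7
eef_pos: [509.8, -10.4, 165.5]
ee_rot: [0.275, 0.927, -0.157, 0.201]
force: [-0.8, 1.2, -0.1]
grip_width: -0.001
grip_force: 0.0
```

```bash
python3 - <<'E'
from h import *
R,p,s=cur();print(polar(p),s["force"]);c,w=look("w3");print(w)
R2,p2=pose(61,136,-7)
a0=polar(p)[1];tot=0
# arc: 10 rows of -5deg
R1,p1=pose(62,a0,-7);R2,p2=pose(62,a0-5,-7);rows(R1,p1,R2,p2,1)
E
```

```text
[ 61.8 135.   -8.3] [-0.81073825  1.20184539 -0.0945865 ]
{'spoke_phase': 39.92516614023149, 'stem_if': [np.float64(3.9), np.float64(75.9), np.float64(147.9), np.float64(-140.1), np.float64(-68.1)], 'brass': None, 'n': 0}
[-0.0, -0.0, -5.0, 0.0, 0.09, 0.0, -1.0]
```

View pics/w3.png

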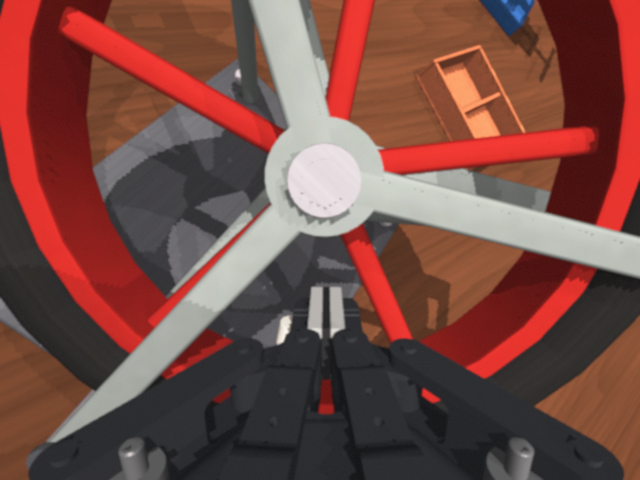

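Call:
{"method": "send_rows", "body": {
  "targets": [0,0,-4,0,0.07,0,-1,0,0,-4,0,0.07,0,-1,0,0,-4,0,0.07,0,-1,0,0,-4,0,0.07,0,-1,0,0,-4,0,0.07,0,-1]
}}

```text
time_s: 5.38
eef_pos: [504.4, -26.7, 177.5]
ee_rot: [0.305, 0.94, 0.008, 0.151]
force: [-0.1, -0.7, -0.1]
grip_width: -0.001
grip_force: 0.0
```

```bash
cat >> h.py <<'E'
def go(r,a,h,n,img=None):
    R,p,s=cur();print(polar(p),"F",s["force"].round(1),"q6",s["joints"][5].round(2),"t",s["time_s"])
    if img:print(look(img)[1])
    R2,p2=pose(r,a,h);rows(R,p,R2,p2,n)
E
python3 -c "
from h import *
go(62,95,-7,5,'w4')"
```

```text
[ 61.9 115.5  -6.9] F [-0.1 -0.7 -0.1] q6 2.09 t 5.375
{'spoke_phase': 39.77843286950041, 'stem_if': [np.float64(3.8), np.float64(75.8), np.float64(147.8), np.float64(-140.2), np.float64(-68.2)], 'brass': np.float64(139.5298370845035), 'n': 134}
[-0.0, 0.0, -4.2, 0.01, 0.07, 0.0, -1.0, -0.0, 0.0, -4.2, 0.01, 0.07, 0.0, -1.0, -0.0, 0.0, -4.2, 0.0, 0.07, 0.0, -1.0, -0.0, 0.0, -4.2, -0.0, 0.07, 0.0, -1.0, -0.0, 0.0, -4.2, -0.01, 0.07, 0.0, -1.0]
```

View pics/w4.png

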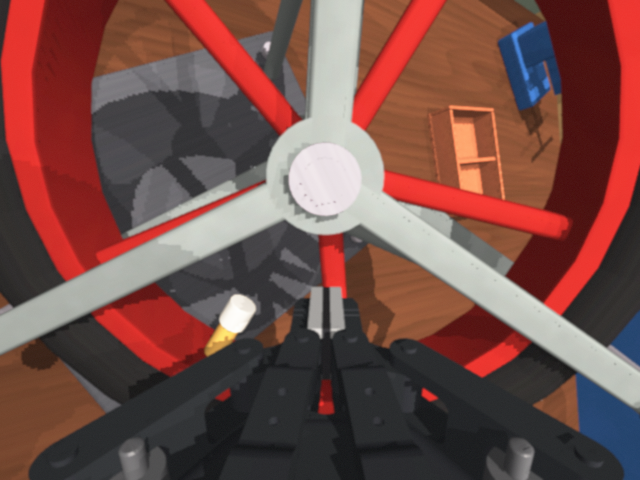

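```bash
python3 - <<'E'
from h import *
from rig import eyes
c=eyes.capture("wrist");R,p,s=cur()
print("tcp",proj(c,[p,p+R[:,1]*14.5,p-R[:,1]*14.5,p-R[:,2]*20]))
print("spoke111.8 r60 edges",proj(c,[W(P,r,111.8,7)+sgn*6*R[:,1] for r in(40,60,) for sgn in(-1,1)]))
print("nut",proj(c,W(P,0,0,37)), proj(c,[W(P,21,a,22) for a in (0,90,180,270)]).round())
print("cam polar",polar(-c["R"].T@c["t"]),"cam in tool",R.T@(-c["R"].T@c["t"]-p), c["K"][0,0], s["grip_width"])
print(R.T@c["R"].T)
E
```

```text
tcp [[327.43898253 282.84526977]
 [354.50567438 282.9644736 ]
 [300.36906927 282.72605175]
 [327.60211738 300.76081983]]
spoke111.8 r60 edges [[319.91864885 253.46485593]
 [345.0828504  253.57730449]
 [322.92523228 291.28676739]
 [347.1731523  291.3931061 ]]
nut [[326.66677874 178.02190274]] [[375. 149.]
 [349. 219.]
 [280. 195.]
 [303. 123.]]
cam polar [ 16.8 -63.6 159. ] cam in tool [  78.21496571   -1.11757977 -166.11893567] 339.8651895159557 -0.0007226055807750934
[[ 4.51534195e-03 -9.52380341e-01 -3.04879152e-01]
 [ 9.99989587e-01  4.50188933e-03  7.47128940e-04]
 [ 6.60981287e-04 -3.04879351e-01  9.52390752e-01]]
```

```bash
python3 - <<'E'
from h import *
from rig import eyes
c=eyes.capture("wrist");R,p,s=cur()
for xo in(11,8,5,0):print(xo,[(d,proj(c,p+R[:,0]*xo-R[:,2]*d)[0,1].round()) for d in(0,5,10,15,20,25)])
import cv2
i=c["img"][:,:,::-1][215:375,240:415];cv2.imwrite("pics/c2.png",cv2.resize(i,None,fx=3.5,fy=3.5,interpolation=cv2.INTER_CUBIC))
E
```

```text
11 [(0, np.float64(264.0)), (5, np.float64(267.0)), (10, np.float64(271.0)), (15, np.float64(275.0)), (20, np.float64(280.0)), (25, np.float64(284.0))]
8 [(0, np.float64(269.0)), (5, np.float64(273.0)), (10, np.float64(277.0)), (15, np.float64(281.0)), (20, np.float64(286.0)), (25, np.float64(290.0))]
5 [(0, np.float64(274.0)), (5, np.float64(278.0)), (10, np.float64(282.0)), (15, np.float64(287.0)), (20, np.float64(291.0)), (25, np.float64(296.0))]
0 [(0, np.float64(283.0)), (5, np.float64(287.0)), (10, np.float64(291.0)), (15, np.float64(296.0)), (20, np.float64(301.0)), (25, np.float64(306.0))]
```

View pics/c2.png

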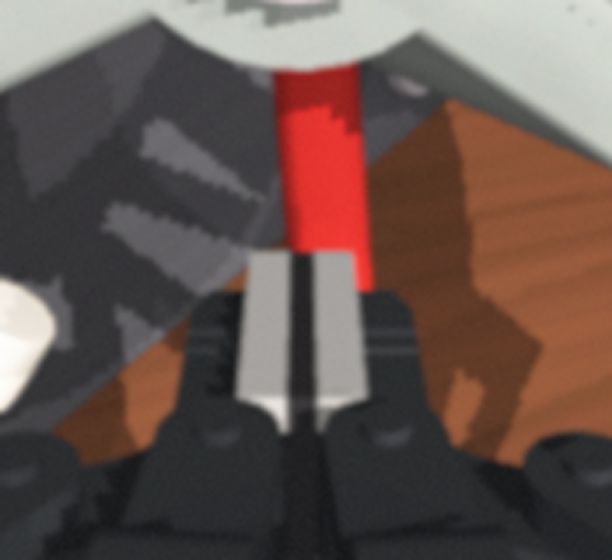

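Call:
{"method": "send_rows", "body": {
  "targets": [0,0,4,0,-0.07,0,-1,0,0,4,0,-0.07,0,-1,0,0,4,0,-0.07,0,-1,0,0,4,0,-0.07,0,-1,0,0,4,0,-0.07,0,-1]
}}

```text
time_s: 6.15
eef_pos: [508.8, -9.3, 165.8]
ee_rot: [0.274, 0.927, -0.158, 0.202]
force: [0.2, -0.6, -0.3]
grip_width: -0.001
grip_force: 0.0
```

```bash
python3 -c "
from h import *
go(60,136,-22,5)"
```

```text
[ 62.7 135.3  -7.2] F [ 0.2 -0.6 -0.3] q6 2.49 t 6.15
[-0.0, 0.0, -0.0, 0.01, -0.0, 0.05, -1.0, -0.0, 0.0, -0.0, 0.01, -0.0, 0.05, -1.0, -0.0, 0.0, -0.0, 0.01, -0.0, 0.05, -1.0, -0.0, 0.0, -0.0, 0.01, -0.0, 0.05, -1.0, -0.0, 0.0, -0.0, 0.01, -0.0, 0.05, -1.0]
```

Call:
{"method": "send_rows", "body": {
  "targets": [0,0,0,0.01,0,0.05,-1,0,0,0,0.01,0,0.05,-1,0,0,0,0.01,0,0.05,-1,0,0,0,0.01,0,0.05,-1,0,0,0,0.01,0,0.05,-1]
}}

```text
time_s: 6.78
eef_pos: [515.7, -19.0, 155.5]
ee_rot: [0.275, 0.927, -0.157, 0.202]
force: [0.7, -0.4, 0.5]
grip_width: -0.003
grip_force: 0.0
```

Call:
{"method": "send_rows", "body": {
  "targets": [0,0,-3,0,0.05,0,-1,0,0,-3,0,0.05,0,-1,0,0,-3,0,0.05,0,-1,0,0,0,0,0,0,-1]
}}

```text
time_s: 7.28
eef_pos: [512.5, -26.3, 159.9]
ee_rot: [0.289, 0.936, -0.084, 0.18]
force: [0.1, 0.1, -0.1]
grip_width: -0.0
grip_force: 0.1
```

```bash
python3 -c "
from h import *
go(62,95,-22,5,'w5')"
```

```text
[ 60.1 126.3 -22.5] F [ 0.1  0.1 -0.1] q6 2.32 t 7.275
{'spoke_phase': 39.65319194632749, 'stem_if': [np.float64(3.7), np.float64(75.7), np.float64(147.7), np.float64(-140.3), np.float64(-68.3)], 'brass': np.float64(15.771828909046294), 'n': 57}
[-0.0, 0.0, -6.4, 0.03, 0.11, -0.0, -1.0, -0.0, 0.0, -6.4, 0.01, 0.11, -0.0, -1.0, -0.0, 0.0, -6.4, 0.0, 0.11, -0.0, -1.0, -0.0, 0.0, -6.4, -0.01, 0.11, -0.0, -1.0, -0.0, 0.0, -6.4, -0.02, 0.11, -0.0, -1.0]
```

Call:
{"method": "send_rows", "body": {
  "targets": [0,0,-3,0,0.05,0,-1,0,0,-3,0,0.05,0,-1,0,0,-3,0,0.05,0,-1,0,0,0,0,0,0,-1]
}}

```text
time_s: 7.82
eef_pos: [510.6, -33.5, 164.7]
ee_rot: [0.303, 0.94, -0.01, 0.156]
force: [0.7, 0.2, 0.0]
grip_width: -0.006
grip_force: 0.1
```

```bash
python3 -c "
from h import *
go(62,95,-22,5,'w6')"
```

```text
[ 60.4 117.8 -22.4] F [0.7 0.2 0. ] q6 2.14 t 7.825
{'spoke_phase': 30.833675766017734, 'stem_if': [np.float64(66.8), np.float64(138.8), np.float64(-149.2), np.float64(-77.2), np.float64(-5.2)], 'brass': np.float64(15.208443788517249), 'n': 139}
[-0.0, 0.0, -4.6, 0.01, 0.08, -0.0, -1.0, -0.0, 0.0, -4.6, 0.0, 0.08, -0.0, -1.0, -0.0, 0.0, -4.6, -0.0, 0.08, -0.0, -1.0, -0.0, 0.0, -4.6, -0.01, 0.08, -0.0, -1.0, -0.0, 0.0, -4.6, -0.01, 0.08, -0.0, -1.0]
```

Call:
{"method": "send_rows", "body": {
  "targets": [0,0,-4.5,0.01,0.08,0,-1,0,0,-4.5,0,0.08,0,-1,0,0,-4.5,0,0.08,0,-1,0,0,-4.5,0,0.08,0,-1,0,0,-4.5,0,0.08,0,-1]
}}

```text
time_s: 8.5
eef_pos: [511.9, -52.1, 178.9]
ee_rot: [0.327, 0.924, 0.174, 0.094]
force: [0.4, 2.7, -1.1]
grip_width: 0.002
grip_force: 1.3
```

```bash
python3 -c "
from h import *
go(62,89,-22,3,'w7')"
```

```text
[ 60.9  95.5 -22.6] F [ 0.4  2.7 -1.1] q6 1.68 t 8.5
{'spoke_phase': 8.922306719624629, 'stem_if': [np.float64(44.9), np.float64(116.9), np.float64(-171.1), np.float64(-99.1), np.float64(-27.1)], 'brass': np.float64(19.718341090437335), 'n': 265}
[-0.1, 0.0, -2.1, -0.0, 0.04, -0.0, -1.0, -0.1, 0.0, -2.1, -0.01, 0.04, -0.0, -1.0, -0.1, 0.0, -2.1, -0.01, 0.04, -0.0, -1.0]
```

View pics/w7.png

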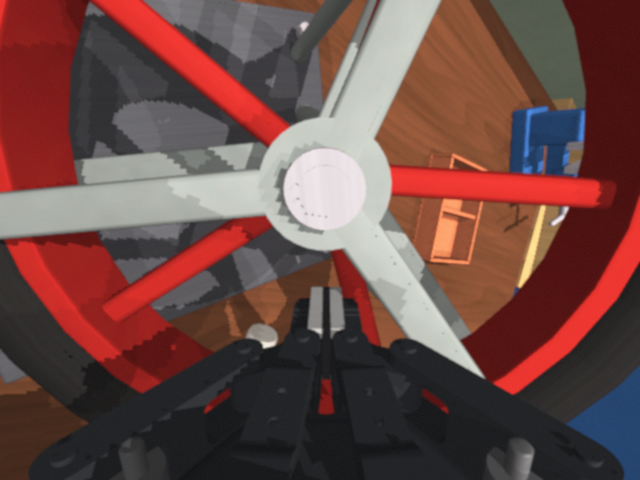

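Call:
{"method": "send_rows", "body": {
  "targets": [0,0,-3,-0.01,0.05,0,-1,0,0,-3,0,0.05,0,-1,0,0,-2.5,0,0.04,0,-1,0,0,0,0,0,0,-1]
}}

```text
time_s: 9.05
eef_pos: [513.9, -58.5, 184.5]
ee_rot: [0.333, 0.909, 0.241, 0.07]
force: [-0.2, 0.4, -0.4]
grip_width: -0.004
grip_force: 0.4
```

```bash
python3 -c "
from h import *
go(62,90,45,5,'w8')"
```

```text
[ 61.8  87.4 -22.6] F [-0.2  0.4 -0.4] q6 1.51 t 9.05
{'spoke_phase': 0.7112547951217787, 'stem_if': [np.float64(36.7), np.float64(108.7), np.float64(-179.3), np.float64(-107.3), np.float64(-35.3)], 'brass': np.float64(21.5738969824346), 'n': 308}
[-0.1, 0.0, 0.6, -0.0, -0.01, -0.23, -1.0, -0.1, 0.0, 0.6, -0.0, -0.01, -0.23, -1.0, -0.1, 0.0, 0.6, -0.0, -0.01, -0.23, -1.0, -0.1, 0.0, 0.6, -0.0, -0.01, -0.23, -1.0, -0.1, 0.0, 0.6, -0.0, -0.01, -0.23, -1.0]
```

Call:
{"method": "send_rows", "body": {
  "targets": [0,0,2.5,0,-0.05,0,-1,0,0,0,0,0,-0.35,-1,0,0,0,0,0,-0.4,-1,0,0,0,0,0,-0.4,-1,0,0,0,0,0,0,-1]
}}

```text
time_s: 9.72
eef_pos: [493.4, -16.6, 236.8]
ee_rot: [0.332, 0.914, 0.221, 0.078]
force: [-0.3, -0.6, -0.8]
grip_width: -0.002
grip_force: 0.0
```

```bash
cat >> h.py <<'E'
def go2(r,a,h,n,o,img=None):
    R,p,s=cur();print(polar(p),"F",s["force"].round(1),"q",s["joints"].round(2),"t",s["time_s"])
    if img:print(look(img)[1])
    rows(R,p,pose(r,o,h)[0],pose(r,a,h)[1],n)
E
python3 -c "
from h import *
go2(90,159,48,10,148,'w9')"
```

```text
[61.1 89.3 47.5] F [-0.3 -0.6 -0.8] q [ 0.07  0.15  1.8  -0.76  1.02  1.52] t 9.725
{'spoke_phase': 0.9021008091295232, 'stem_if': [np.float64(36.9), np.float64(108.9), np.float64(-179.1), np.float64(-107.1), np.float64(-35.1)], 'brass': np.float64(109.37950112740478), 'n': 139}
[-0.0, 0.0, 5.8, 0.05, -0.14, -0.0, -1.0, -0.0, 0.0, 5.8, 0.03, -0.15, -0.0, -1.0, -0.0, 0.0, 5.8, 0.02, -0.15, -0.0, -1.0, -0.0, 0.0, 5.8, 0.0, -0.15, -0.0, -1.0, -0.0, 0.0, 5.8, -0.01, -0.15, -0.0, -1.0]
[-0.0, 0.0, 5.8, -0.03, -0.15, -0.0, -1.0, -0.0, 0.0, 5.8, -0.04, -0.14, -0.0, -1.0, -0.0, 0.0, 5.8, -0.06, -0.14, -0.0, -1.0, -0.0, 0.0, 5.8, -0.07, -0.13, -0.0, -1.0, -0.0, 0.0, 5.8, -0.08, -0.12, -0.0, -1.0]
```

Call:
{"method": "send_rows", "body": {
  "targets": [0,0,5.8,0.05,-0.14,0,-1,0,0,5.8,0.03,-0.15,0,-1,0,0,5.8,0.02,-0.15,0,-1,0,0,5.8,0,-0.15,0,-1,0,0,5.8,-0.01,-0.15,0,-1]
}}

```text
time_s: 10.4
eef_pos: [490.4, 18.2, 206.8]
ee_rot: [0.302, 0.94, -0.016, 0.157]
force: [0.1, -0.3, 1.1]
grip_width: 0.004
grip_force: 0.0
```

Call:
{"method": "send_rows", "body": {
  "targets": [0,0,5.8,-0.03,-0.15,0,-1,0,0,5.8,-0.04,-0.14,0,-1,0,0,5.8,-0.06,-0.14,0,-1,0,0,5.8,-0.07,-0.13,0,-1,0,0,5.8,-0.08,-0.12,0,-1]
}}

```text
time_s: 11.02
eef_pos: [487.7, 53.4, 179.6]
ee_rot: [0.253, 0.906, -0.251, 0.228]
force: [0.3, -0.4, 0.1]
grip_width: 0.002
grip_force: 0.0
```

Call:
{"method": "send_rows", "body": {
  "targets": [0,0,0,0,0,0,-1]
}}

```text
time_s: 11.15
eef_pos: [487.6, 53.4, 179.7]
ee_rot: [0.253, 0.907, -0.248, 0.227]
force: [0.4, 0.1, 0.2]
grip_width: -0.002
grip_force: 0.0
```

```bash
python3 -c "
from h import *
go2(90,159.5,20,3,148,'w10')"
```

```text
[ 92.5 158.   45.7] F [0.4 0.1 0.2] q [ 0.23  0.27  1.81 -0.81  1.04  2.75] t 11.15
{'spoke_phase': 1.02116656168082, 'stem_if': [np.float64(37.0), np.float64(109.0), np.float64(-179.0), np.float64(-107.0), np.float64(-35.0)], 'brass': np.float64(109.47552772309584), 'n': 143}
[0.0, 0.1, 0.2, 0.02, -0.01, 0.14, -1.0, 0.0, 0.1, 0.2, 0.02, -0.01, 0.14, -1.0, 0.0, 0.1, 0.2, 0.02, -0.01, 0.14, -1.0]
```

Call:
{"method": "send_rows", "body": {
  "targets": [0,0,0,0.01,-0.02,0.15,-1,0,0,0,0.01,-0.02,0.15,-1,0,0,0,0.01,-0.01,0.15,-1,0,0,0,0.01,0,0.15,-1,0,0,0,0,0,0,-1]
}}

```text
time_s: 11.82
eef_pos: [501.7, 34.2, 153.0]
ee_rot: [0.253, 0.907, -0.249, 0.228]
force: [0.1, 0.8, -0.1]
grip_width: -0.001
grip_force: 0.0
```

```bash
python3 -c "
from h import *
go2(90,159.5,-21,5,148,'w11')"
```

```text
[ 90.4 160.1  10.1] F [ 0.1  0.8 -0.1] q [ 0.18  0.32  1.83 -0.85  0.96  2.78] t 11.825
{'spoke_phase': 1.1583557516253258, 'stem_if': [np.float64(37.2), np.float64(109.2), np.float64(-178.8), np.float64(-106.8), np.float64(-34.8)], 'brass': np.float64(102.71586598046355), 'n': 158}
[-0.0, 0.1, 0.1, 0.0, 0.0, 0.1, -1.0, -0.0, 0.1, 0.1, 0.0, 0.0, 0.1, -1.0, -0.0, 0.1, 0.1, 0.0, 0.0, 0.1, -1.0, -0.0, 0.1, 0.1, 0.0, 0.0, 0.1, -1.0, -0.0, 0.1, 0.1, 0.0, 0.0, 0.1, -1.0]
```

Call:
{"method": "send_rows", "body": {
  "targets": [0,0,0,0,0.01,0.1,-1,0,0,0,0,0,0.1,-1,0,0,0,0,0,0.1,-1,0,0,0,0,0,0.1,-1,0,0,0,0,0,0.1,-1]
}}

```text
time_s: 12.5
eef_pos: [510.2, 16.8, 130.4]
ee_rot: [0.253, 0.907, -0.249, 0.228]
force: [0.2, 0.6, 0.3]
grip_width: 0.002
grip_force: 0.0
```

```bash
python3 -c "
from h import *
go2(88,139,-21,5,136,'w12')"
```

```text
[ 90.3 159.9 -19.6] F [0.2 0.6 0.3] q [ 0.14  0.36  1.85 -0.89  0.9   2.81] t 12.5
{'spoke_phase': 1.1856088186544154, 'stem_if': [np.float64(37.2), np.float64(109.2), np.float64(-178.8), np.float64(-106.8), np.float64(-34.8)], 'brass': np.float64(82.60519376695589), 'n': 243}
[-0.0, 0.1, -2.3, 0.0, 0.11, 0.0, -1.0, -0.0, 0.1, -2.3, -0.0, 0.11, 0.0, -1.0, -0.0, 0.1, -2.3, -0.0, 0.11, 0.0, -1.0, -0.0, 0.1, -2.3, -0.01, 0.11, 0.0, -1.0, -0.0, 0.1, -2.3, -0.01, 0.11, 0.0, -1.0]
```

Call:
{"method": "send_rows", "body": {
  "targets": [0,0,-2.3,0,0.1,0.01,-1,0,0,-2.3,0,0.1,0.01,-1,0,0,-2.3,0,0.1,0,-1,0,0,-2.3,-0.01,0.1,0,-1,0,0,-2.3,-0.01,0.1,0,-1]
}}

```text
time_s: 13.18
eef_pos: [494.5, -6.4, 140.8]
ee_rot: [0.274, 0.927, -0.156, 0.202]
force: [1.4, 1.0, -0.5]
grip_width: 0.003
grip_force: 0.9
```

```bash
python3 -c "
from h import *
go2(88,119,-21,5,119,'w13')"
```

```text
[ 87.6 140.6 -20.5] F [ 1.4  1.  -0.5] q [ 0.09  0.29  1.91 -0.89  0.87  2.57] t 13.175
{'spoke_phase': 60.04099330673877, 'stem_if': [np.float64(24.0), np.float64(96.0), np.float64(168.0), np.float64(-120.0), np.float64(-48.0)], 'brass': np.float64(55.872083351755286), 'n': 376}
[-0.0, 0.0, -3.4, 0.01, 0.11, 0.0, -1.0, -0.0, 0.0, -3.4, 0.0, 0.11, 0.0, -1.0, -0.0, 0.0, -3.4, -0.0, 0.11, 0.0, -1.0, -0.0, 0.0, -3.4, -0.01, 0.11, 0.0, -1.0, -0.0, 0.0, -3.4, -0.02, 0.11, 0.0, -1.0]
```

Call:
{"method": "send_rows", "body": {
  "targets": [0,0,-3.4,0.01,0.1,0,-1,0,0,-3.4,0,0.1,0,-1,0,0,-3.4,0,0.1,0,-1,0,0,-3.4,-0.01,0.1,0,-1,0,0,-3.4,-0.01,0.1,0,-1]
}}

```text
time_s: 13.85
eef_pos: [485.1, -30.8, 155.5]
ee_rot: [0.301, 0.94, -0.017, 0.159]
force: [1.1, 1.5, 0.1]
grip_width: 0.0
grip_force: 0.9
```

```bash
python3 -c "
from h import *
go2(88,100,-21,5,100,'w14')"
```

```text
[ 87.3 120.8 -20.5] F [1.1 1.5 0.1] q [ 0.03  0.24  1.94 -0.88  0.85  2.2 ] t 13.85
{'spoke_phase': 40.45119963925123, 'stem_if': [np.float64(4.5), np.float64(76.5), np.float64(148.5), np.float64(-139.5), np.float64(-67.5)], 'brass': np.float64(48.27824681720344), 'n': 306}
[-0.1, 0.0, -3.8, 0.01, 0.1, 0.0, -1.0, -0.1, 0.0, -3.8, 0.01, 0.11, 0.0, -1.0, -0.1, 0.0, -3.8, -0.0, 0.11, 0.0, -1.0, -0.1, 0.0, -3.8, -0.01, 0.11, 0.0, -1.0, -0.1, 0.0, -3.8, -0.01, 0.1, 0.0, -1.0]
```

Call:
{"method": "send_rows", "body": {
  "targets": [0,0,-3.8,0.01,0.1,0,-1,0,0,-3.8,0.01,0.1,0,-1,0,0,-3.8,0,0.1,0,-1,0,0,-3.8,-0.01,0.1,0,-1,0,0,-3.8,-0.01,0.1,0,-1]
}}

```text
time_s: 14.52
eef_pos: [484.8, -55.0, 173.3]
ee_rot: [0.323, 0.93, 0.138, 0.107]
force: [0.3, 1.9, -0.9]
grip_width: -0.001
grip_force: 0.8
```

```bash
python3 -c "
from h import *
go2(88,84,-21,5,84,'w15')"
```

```text
[ 87.7 101.1 -20.7] F [ 0.3  1.9 -0.9] q [-0.03  0.19  1.93 -0.85  0.84  1.78] t 14.525
{'spoke_phase': 20.24980155211838, 'stem_if': [np.float64(56.2), np.float64(128.2), np.float64(-159.8), np.float64(-87.8), np.float64(-15.8)], 'brass': np.float64(31.185064988170904), 'n': 130}
[-0.1, 0.0, -3.2, 0.01, 0.09, 0.0, -1.0, -0.1, 0.0, -3.2, 0.01, 0.09, 0.0, -1.0, -0.1, 0.0, -3.2, 0.0, 0.09, 0.0, -1.0, -0.1, 0.0, -3.2, -0.0, 0.09, 0.0, -1.0, -0.1, 0.0, -3.2, -0.01, 0.09, 0.0, -1.0]
```

Call:
{"method": "send_rows", "body": {
  "targets": [0,0,-3.5,0.01,0.09,0,-1,0,0,-3.5,0.01,0.09,0,-1,0,0,-3.5,0,0.09,0,-1,0,0,-3.5,0,0.09,0,-1,0,0,-3,0,0.07,0,-1]
}}

```text
time_s: 15.2
eef_pos: [493.2, -72.9, 189.7]
ee_rot: [0.335, 0.9, 0.273, 0.058]
force: [-0.9, 1.9, -1.2]
grip_width: 0.0
grip_force: 1.0
```

Call:
{"method": "send_rows", "body": {
  "targets": [0,0,0,0,0.03,0,-1,0,0,0,0,0,0,-1]
}}

```text
time_s: 15.45
eef_pos: [494.3, -74.1, 191.1]
ee_rot: [0.336, 0.9, 0.272, 0.058]
force: [-0.1, 0.3, -1.2]
grip_width: 0.0
grip_force: 0.2
```

```bash
python3 -c "
from h import *
go2(88,84,-21,5,84,'w16')"
```

```text
[ 87.   82.8 -20.8] F [-0.1  0.3 -1.2] q [-0.07  0.18  1.9  -0.82  0.85  1.4 ] t 15.45
{'spoke_phase': 1.400302117761589, 'stem_if': [np.float64(37.4), np.float64(109.4), np.float64(-178.6), np.float64(-106.6), np.float64(-34.6)], 'brass': np.float64(33.76182632639811), 'n': 190}
[-0.1, 0.0, 0.2, -0.0, -0.01, 0.0, -1.0, -0.1, 0.0, 0.2, -0.0, -0.01, 0.0, -1.0, -0.1, 0.0, 0.2, -0.0, -0.01, 0.0, -1.0, -0.1, 0.0, 0.2, -0.0, -0.01, 0.0, -1.0, -0.1, 0.0, 0.2, -0.0, -0.01, 0.0, -1.0]
```

Call:
{"method": "send_rows", "body": {
  "targets": [0,0,2,0,-0.05,0,-1,0,0,0,0,0,-0.35,-1,0,0,0,0,0,-0.4,-1,0,0,0,0,0,-0.4,-1,0,0,0,0,0,0,-1]
}}

```text
time_s: 16.12
eef_pos: [473.6, -32.2, 243.3]
ee_rot: [0.335, 0.904, 0.257, 0.065]
force: [-1.1, -1.1, -0.3]
grip_width: -0.001
grip_force: 0.0
```

```bash
python3 -c "
from h import *
go2(90,161,47,10,148,'w17')"
```

```text
[86.3 84.2 49.3] F [-1.1 -1.1 -0.3] q [ 0.03  0.09  1.85 -0.76  1.01  1.4 ] t 16.125
{'spoke_phase': 1.1242204085668692, 'stem_if': [np.float64(37.1), np.float64(109.1), np.float64(-178.9), np.float64(-106.9), np.float64(-34.9)], 'brass': np.float64(38.28565196781773), 'n': 149}
[-0.0, 0.0, 6.3, 0.11, -0.15, 0.0, -1.0, -0.0, 0.0, 6.3, 0.09, -0.16, 0.0, -1.0, -0.0, 0.0, 6.3, 0.07, -0.17, 0.0, -1.0, -0.0, 0.0, 6.3, 0.05, -0.17, 0.0, -1.0, -0.0, 0.0, 6.3, 0.03, -0.18, 0.0, -1.0]
[-0.0, 0.0, 6.3, 0.01, -0.18, 0.0, -1.0, -0.0, 0.0, 6.3, -0.01, -0.18, 0.0, -1.0, -0.0, 0.0, 6.3, -0.03, -0.18, 0.0, -1.0, -0.0, 0.0, 6.3, -0.05, -0.18, 0.0, -1.0, -0.0, 0.0, 6.3, -0.06, -0.17, 0.0, -1.0]
```

Call:
{"method": "send_rows", "body": {
  "targets": [0,0,6.3,0.11,-0.15,0,-1,0,0,6.3,0.09,-0.16,0,-1,0,0,6.3,0.07,-0.17,0,-1,0,0,6.3,0.05,-0.17,0,-1,0,0,6.3,0.03,-0.18,0,-1]
}}

```text
time_s: 16.8
eef_pos: [481.4, 11.7, 210.6]
ee_rot: [0.305, 0.94, 0.001, 0.152]
force: [-0.1, -0.6, 0.7]
grip_width: 0.002
grip_force: 0.0
```

Call:
{"method": "send_rows", "body": {
  "targets": [0,0,6.3,0.01,-0.18,0,-1,0,0,6.3,-0.01,-0.18,0,-1,0,0,6.3,-0.03,-0.18,0,-1,0,0,6.3,-0.05,-0.18,0,-1,0,0,6.3,-0.06,-0.17,0,-1]
}}

```text
time_s: 17.42
eef_pos: [489.6, 56.5, 180.3]
ee_rot: [0.252, 0.905, -0.255, 0.229]
force: [-0.4, -0.4, 0.2]
grip_width: -0.001
grip_force: 0.0
```

Call:
{"method": "send_rows", "body": {
  "targets": [0,0,0,0,0,0,-1]
}}

```text
time_s: 17.55
eef_pos: [489.5, 56.5, 180.4]
ee_rot: [0.253, 0.906, -0.252, 0.228]
force: [0.5, -0.5, -0.3]
grip_width: -0.005
grip_force: 0.0
```

```bash
python3 -c "
from h import *
go2(90,160,10,4,148,'w18')"
```

```text
[ 92.4 160.   47.5] F [ 0.5 -0.5 -0.3] q [ 0.23  0.28  1.8  -0.8   1.04  2.76] t 17.55
{'spoke_phase': 1.177072367327206, 'stem_if': [np.float64(37.2), np.float64(109.2), np.float64(-178.8), np.float64(-106.8), np.float64(-34.8)], 'brass': np.float64(37.45471311816119), 'n': 138}
[0.0, 0.1, 0.0, 0.01, 0.0, 0.16, -1.0, 0.0, 0.1, 0.0, 0.01, 0.0, 0.16, -1.0, 0.0, 0.1, 0.0, 0.01, 0.0, 0.16, -1.0, 0.0, 0.1, 0.0, 0.01, 0.0, 0.16, -1.0]
```

Same entry as before; insert in two stages.

Call:
{"method": "send_rows", "body": {
  "targets": [0,0,0,0.01,0,0.16,-1,0,0,0,0.01,0,0.16,-1,0,0,0,0.01,0,0.16,-1,0,0,0,0.01,0,0.16,-1,0,0,0,0,0,0,-1]
}}

```text
time_s: 18.23
eef_pos: [502.4, 33.5, 152.9]
ee_rot: [0.252, 0.906, -0.253, 0.229]
force: [0.5, 0.5, -0.5]
grip_width: -0.001
grip_force: 0.0
```

```bash
python3 -c "
from h import *
go2(90,160,-20,5,148)"
```

```text
[ 89.7 160.1   9.5] F [ 0.5  0.5 -0.5] q [ 0.18  0.32  1.83 -0.85  0.96  2.79] t 18.225
[-0.0, 0.1, 0.0, -0.0, 0.0, 0.1, -1.0, -0.0, 0.1, 0.0, -0.0, 0.0, 0.1, -1.0, -0.0, 0.1, 0.0, -0.0, 0.0, 0.1, -1.0, -0.0, 0.1, 0.0, -0.0, 0.0, 0.1, -1.0, -0.0, 0.1, 0.0, -0.0, 0.0, 0.1, -1.0]
```

Call:
{"method": "send_rows", "body": {
  "targets": [0,0,0,0,0,0.1,-1,0,0,0,0,0,0.1,-1,0,0,0,0,0,0.1,-1,0,0,0,0,0,0.1,-1,0,0,0,0,0,0.1,-1]
}}

```text
time_s: 18.85
eef_pos: [511.2, 16.6, 130.2]
ee_rot: [0.252, 0.906, -0.253, 0.229]
force: [0.2, 0.4, 0.3]
grip_width: -0.0
grip_force: 0.0
```

Call:
{"method": "send_rows", "body": {
  "targets": [0,0,-2.3,0,0.1,0.01,-1,0,0,-2.3,0,0.1,0.01,-1,0,0,-2.3,0,0.1,0,-1,0,0,-2.3,-0.01,0.1,0,-1,0,0,-2.3,-0.01,0.1,0,-1]
}}

```text
time_s: 19.48
eef_pos: [495.3, -6.6, 140.3]
ee_rot: [0.273, 0.927, -0.16, 0.203]
force: [1.8, 1.7, -1.9]
grip_width: -0.001
grip_force: 0.8
```

```bash
python3 -c "
from h import *
go2(88,124,-21,5,122,'w19')"
```

```text
[ 87.  140.9 -21.2] F [ 1.8  1.7 -1.9] q [ 0.09  0.3   1.9  -0.89  0.87  2.57] t 19.475
{'spoke_phase': 60.17620164838088, 'stem_if': [np.float64(24.2), np.float64(96.2), np.float64(168.2), np.float64(-119.8), np.float64(-47.8)], 'brass': np.float64(34.39032583045372), 'n': 205}
[-0.0, 0.0, -2.9, 0.0, 0.09, -0.0, -1.0, -0.0, 0.0, -2.9, -0.0, 0.09, -0.0, -1.0, -0.0, 0.0, -2.9, -0.01, 0.09, -0.0, -1.0, -0.0, 0.0, -2.9, -0.01, 0.09, -0.0, -1.0, -0.0, 0.0, -2.9, -0.01, 0.08, -0.0, -1.0]
```

Call:
{"method": "send_rows", "body": {
  "targets": [0,0,-2.9,0,0.09,0,-1,0,0,-2.9,0,0.09,0,-1,0,0,-2.9,-0.01,0.09,0,-1,0,0,-2.9,-0.01,0.07,0,-1,0,0,-2.9,-0.01,0.05,0,-1]
}}

```text
time_s: 20.15
eef_pos: [486.1, -25.4, 150.9]
ee_rot: [0.297, 0.939, -0.042, 0.167]
force: [0.7, 0.9, -0.8]
grip_width: 0.001
grip_force: 0.7
```

Call:
{"method": "send_rows", "body": {
  "targets": [0,0,0,0,0,0,-1]
}}

```text
time_s: 20.27
eef_pos: [485.8, -25.5, 150.9]
ee_rot: [0.297, 0.939, -0.043, 0.167]
force: [0.3, 0.2, 0.1]
grip_width: 0.001
grip_force: 0.0
```

```bash
python3 -c "
from h import *
go2(88,120,-21,3,118,'w20')"
```

```text
[ 88.2 125.3 -21.2] F [0.3 0.2 0.1] q [ 0.04  0.25  1.93 -0.89  0.86  2.28] t 20.275
{'spoke_phase': 45.16676230473689, 'stem_if': [np.float64(9.2), np.float64(81.2), np.float64(153.2), np.float64(-134.8), np.float64(-62.8)], 'brass': np.float64(31.106745028273977), 'n': 205}
[-0.1, 0.1, -1.4, 0.0, 0.05, -0.0, -1.0, -0.1, 0.1, -1.4, -0.0, 0.05, -0.0, -1.0, -0.1, 0.1, -1.4, -0.0, 0.05, -0.0, -1.0]
```

Call:
{"method": "send_rows", "body": {
  "targets": [0,0,-1.6,0,0.05,0,-1,0,0,-1.6,0,0.05,0,-1,0,0,-1.6,0,0.04,0,-1,0,0,-1.6,0,0.03,0,-1,0,0,-1.6,0,0.02,0,-1]
}}

```text
time_s: 20.95
eef_pos: [484.1, -34.9, 157.3]
ee_rot: [0.308, 0.94, 0.024, 0.145]
force: [-1.8, 0.9, -0.7]
grip_width: -0.0
grip_force: 0.8
```

Call:
{"method": "send_rows", "body": {
  "targets": [0,0,0,0,0,0,-1]
}}

```text
time_s: 21.08
eef_pos: [484.3, -34.9, 157.5]
ee_rot: [0.308, 0.94, 0.023, 0.146]
force: [-0.1, 0.8, -0.7]
grip_width: 0.002
grip_force: 0.4
```

```bash
python3 -c "
from h import *
go2(88,117,-21,3,117,'w21');print(look('t21','top')[1])"
```

```text
[ 87.7 117.9 -21.1] F [-0.1  0.8 -0.7] q [ 0.02  0.23  1.94 -0.88  0.85  2.11] t 21.075
{'spoke_phase': 37.70013621542558, 'stem_if': [np.float64(1.7), np.float64(73.7), np.float64(145.7), np.float64(-142.3), np.float64(-70.3)], 'brass': np.float64(25.402443693791394), 'n': 168}
[-0.1, 0.1, 1.0, -0.0, 0.01, -0.0, -1.0, -0.1, 0.1, 1.0, -0.0, 0.01, -0.0, -1.0, -0.1, 0.1, 1.0, -0.0, 0.01, -0.0, -1.0]
{'spoke_phase': 37.58811934161589, 'stem_if': [np.float64(1.6), np.float64(73.6), np.float64(145.6), np.float64(-142.4), np.float64(-70.4)], 'brass': np.float64(3.3990770698983455), 'n': 114}
```

Call:
{"method": "send_rows", "body": {
  "targets": [0,0,-0.5,0,0.015,0,-1,0,0,-0.5,0,0.015,0,-1,0,0,-0.5,0,0.015,0,-1,0,0,0,0,0,0,-1]
}}

```text
time_s: 21.68
eef_pos: [484.2, -37.0, 159.0]
ee_rot: [0.31, 0.94, 0.035, 0.141]
force: [-0.2, 1.1, -0.5]
grip_width: 0.0
grip_force: 0.4
```

```bash
python3 -c "
from h import *
go2(88,117,-21,3,117,'w22');print(look('t22','top')[1])"
```

```text
[ 87.6 116.1 -21.1] F [-0.2  1.1 -0.5] q [ 0.02  0.23  1.94 -0.88  0.85  2.07] t 21.675
{'spoke_phase': 35.86229656215983, 'stem_if': [np.float64(71.9), np.float64(143.9), np.float64(-144.1), np.float64(-72.1), np.float64(-0.1)], 'brass': np.float64(24.32780064889444), 'n': 156}
[-0.1, 0.1, 1.5, -0.0, -0.01, -0.0, -1.0, -0.1, 0.1, 1.5, -0.0, -0.01, -0.0, -1.0, -0.1, 0.1, 1.5, -0.0, -0.01, -0.0, -1.0]
{'spoke_phase': 35.712490292810365, 'stem_if': [np.float64(71.7), np.float64(143.7), np.float64(-144.3), np.float64(-72.3), np.float64(-0.3)], 'brass': np.float64(1.8223848778066987), 'n': 114}
```

Call:
{"method": "send_rows", "body": {
  "targets": [0,0,1.5,0,-0.04,0,-1,0,0,1.5,0,-0.06,0,-1,0,0,0,0,0,-0.3,-1,0,0,0,0,0,-0.5,-1,0,0,0,0,0,-0.6,-1]
}}

```text
time_s: 22.4
eef_pos: [459.7, 16.5, 220.3]
ee_rot: [0.306, 0.94, 0.01, 0.149]
force: [0.4, -1.1, -0.2]
grip_width: 0.003
grip_force: 0.0
```

Call:
{"method": "send_rows", "body": {
  "targets": [0,0,0,0,0,-0.8,-1,0,0,0,0,0,-0.8,-1,0,0,0,0,0,-0.8,-1,0,0,0,0,0,0,-1]
}}

```text
time_s: 22.9
eef_pos: [419.0, 100.1, 332.8]
ee_rot: [0.305, 0.94, 0.011, 0.152]
force: [-0.2, 0.2, -0.4]
grip_width: 0.003
grip_force: 0.0
```

```bash
python3 -c "
from h import *
import cv2
c,w=look('w23');print(w,look('t23','top')[1]);q=proj(c,[W(P,0,0,37),W(P,191,60,36),W(P,191,180,36),W(P,191,300,36),W(P,100,0,4)]);print(q)
"
```

```text
{'spoke_phase': 35.279799052656244, 'stem_if': [np.float64(71.3), np.float64(143.3), np.float64(-144.7), np.float64(-72.7), np.float64(-0.7)], 'brass': np.float64(-0.5553517914290439), 'n': 140} {'spoke_phase': 35.66771257638092, 'stem_if': [np.float64(71.7), np.float64(143.7), np.float64(-144.3), np.float64(-72.3), np.float64(-0.3)], 'brass': np.float64(1.8223848778066987), 'n': 114}
[[ 334.59356169  121.21958363]
 [ 485.5440753   230.9708235 ]
 [ 165.4198684   206.75608888]
 [ 355.26492264 -138.54607441]
 [ 424.95167935   76.06239151]]
```

View pics/w23.png

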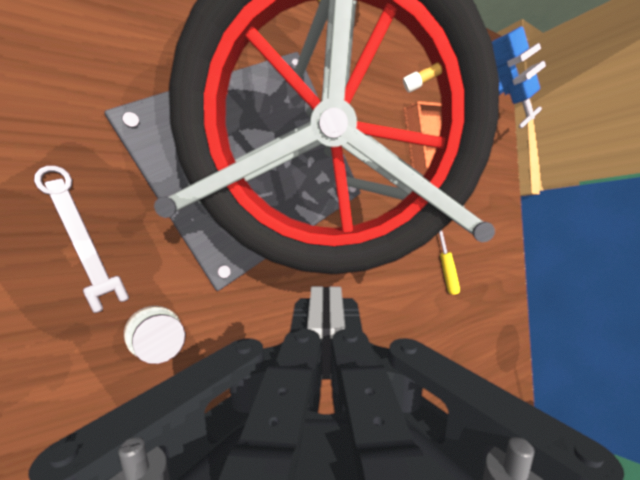

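The last picture shows the stem (cap 413,82; brass 430,74) pointing directly away from the lower arm's bolt (166,207). It measures within about 1 deg of the top, and the arm is clear of everything.

```bash
python3 -c "
from rig import job
print(job.finish_job())"
```

```text
the job is handed in; nothing more can be done
None
```

The valve stem now stands at the top of the wheel, within about 1° by the wrist camera and the spoke positions in the top camera. I turned it with three gentle spoke pushes, backed the arm clear, and handed the job in at about 23 s.

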